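Dock a transducer block and flip the spring clamp over it

ROBOT

A 6-joint arm with a two-finger parallel gripper is mounted at the origin on the work surface. World frame = base frame: x ahead of the robot, y to its left, z up, the work surface at z = 0. Lengths are in mm, angles in rad, forces in N, time in s.
With the tool pointing down it reaches from about 275 to 1000 mm from the base axis. Payload 8.4 kg.
Tool frame: the origin (TCP) lies midway between the tips of the shut fingers; the grasp point (between the pads) lies 19 mm behind it; z points along the fingers, y is the line along which they close (so a half turn about z gives the same grasp; the last joint's range is limited). The gripper opens to 85 mm and grips with 20 to 120 N. Pads are 22 mm wide; open, the fingers measure 114 mm over their backs; the gripper's body (76 mm by 85 mm) begins 54 mm behind the grasp point. The pads swing forward as they close: fully open they stand 13 mm farther back than shut.
Start: joints at [1.161, 0.353, 1.633, -0, 1.155, -0.002], TCP at [247.868, 573.75, 231.281] pointing down, gripper open.
Joint ranges: [-2.63, 2.63], [-0.92, 2.1], [0.06, 2.66], [-1.3, 4.44], [0, 2.69], [-3.02, 3.02]. Speed limits (rad/s): [2.22, 2.22, 2.79, 3.14, 3.14, 3.14].

INTERFACE

Orientations are given as [roll, pitch, yaw] about the fixed x, y, z axes, in that order (R = Rz(yaw) Ry(pitch) Rx(roll)).
In Python, from rig import telemetry, optics, r gives the robot as it stands.
- The arm moves only by the tool play_rows, never from a script. Its arguments are lists of equal length, an entry for each row: "dp": the shift along the tool's x, y, z in units of 40 mm (1.0 is 40 mm), a list of three; "rot": the turn, a rotation vector about the tool's x, y, z in units of 6 degrees (1.0 is 6 degrees), a list of three. In form: {"dp": [[tx, ty, tz], ...], "rot": [[ax, ay, az], ...]}. A call has 1 to 5 rows; each row is the pose to reach, as a shift and turn from the pose commanded when the call began, along the tool's axes at that moment; what a row does not reach only later rows make up. A row lasts 1/12 s, in which the tool goes at most 41.7 mm and 7.16 degrees, less where a joint would pass 70% of its speed; a pose out of reach is approached as far as the arm can. A call with a gripper value outside its range is refused whole. "fingers" is the opening, from 0 (shut) to 1 (fully open), set as the call begins (left out, the last holds). The fingers move at their own pace and stop on an object; "grip_force" is the grip in N (left out, the last holds). Time passes only in rows, so rows that repeat a pose let the fingers close. It gives the time, the measured TCP pose, the force, the opening and the grip force at its end, in the units of the state.
- telemetry.sense(): the state, without advancing time (a new reading comes with each control period).
- optics.grab_frame(name): name is "side" or "top"; returns a dict with "color" (420x560x3 uint8, red, green, blue), "mtx" (3x3 intrinsics, pixels), "D" ([k1, k2, p1, p2, k3] as OpenCV has them; the pictures are not rectified), "R" (3x3) and "t" (3): a world point X has camera coordinates R X + t. Camera axes: x right, y down, z forward; pixel columns grow to the right and rows downward; lengths in mm; the calibration is good to about 2 mm. A picture is of the moment at which its call begins. There is no depth.
- r.sign_off(): hands the job in; it is judged then, once.
The state is a dict: "clock": time; "qpos": joint angles; "qvel": joint speeds; "joint_efforts": joint torques, N m; "eef_pos": TCP position; "tcp_rot": TCP orientation; "contact_force": force on the tool from outside, world axes, zero at the start; "wrist_torque": the same for the moment, N m; "opening": opening from 0.0 (shut) to 1.0 (fully open); "grasp_force": force on a finger pad.
Only numpy, scipy, OpenCV 4.12 (cv2) and the standard library are available. Lean on these libraries where they do the work, as an engineer would, in place of code of your own. Each camera call takes 0.05 s, during which the arm holds its last target. There are 200 camera calls.

TASK

Put the grooved transducer block into the mouth of the cradle, groove end first, and slide it gently along the channel until you feel it come up against the end stop. Then tip the spring flap past its snap point from behind and let its own spring throw it fully down into the block's groove; do not push it down by hand, do not lean hard on the block, cradle or flap, and leave everything else where it stands.

Things in the scene. Friction and masses are not known exactly. Their poses are not given: they have to be found in the camera images.
- block_stud (a point): Transducer block: aluminium bar 120 (x) x 44 x 34 mm high with a square steel stud, 26 x 26 mm, 60 mm tall, on top: grip it there. Point: stud axis, 72 mm above the underside, 22 mm below stud top. x along the bar to its groove end, z up. Stud is 90 mm from the groove end, 30 from the other. Groove across the top: 19 mm wide, 9 deep, middle 53 mm ahead (+x) of stud. 0.3 to 0.6 kg, loose.
- cradle: Steel cradle, slippery plastic lining, fixed to the bench. Origin on the bench under the channel's centre line; x along the channel from open mouth to end stop, y left of that, z up. Floor: a plate 12 mm high, x -120 to +145 mm. Guide walls 16 mm higher: parallel, 50 mm apart, from x +20 to +72; before that flared to about 77 mm apart at x -33. From there to x -120 the floor is open.
- floor_mid (a point): A point on the cradle's channel floor (12 mm above the bench), on the centre line, 55 mm to the mouth side of the cradle's origin; axes as the cradle's. A block centred here has its groove end inside the flare and can be slid in along +x.
- stop_zone (a point): Fixed point on the cradle at x +95, z 28 mm: only the middle of the end stop's range. The stop, a 26 mm high buffer (gives 0.17 mm/N, up to 5 mm), is on a bracket clamped by hand: its face is anywhere from x +75 to +115 mm, not measured. Feel for it with a light push of about 6 N. With the block against it, block_stud is 90 mm short of the face (cradle x -15 to +25), y 0, z 84 mm.
- hinge_zone (a point): Fixed point on the cradle at x +58, y +45, z 52 mm, on the line of the flap's hinge, which lies along the cradle's x. The flap rides on the stop's bracket, its middle 37 mm to the mouth side of the stop's face, so x +38 to +78. Flap: steel plate 30 wide (x), 8 thick; free-turning roller bar 12 mm thick, 56 long (x) at its free end, 70 mm from the hinge; under it a 16 mm nose for the groove.
- flap (a joint): Flap angle, rad. 0: open, leaning to cradle +y 35 deg off upright, bar at y +85, z 109 mm. 0.61: upright, bar at z 122. 2.182: closed, level over the channel. The spring (0.3 Nm) returns it to 0 below about 1.05 and throws it to 2.182 beyond. Push the bar slowly to -y: 4 to 8 N, more nearer the hinge; let go at the snap. It stays 0.1 or more short of closed if the block is not within 1.5 mm of the stop.
- gauge_a: dial pressure gauge standing on a round foot, 115 mm tall, dial 68 mm; a bystander to leave alone. Origin at the centre of its underside.
- gauge_b: smaller dial gauge standing on a round foot, 107 mm tall, dial 56 mm; a bystander to leave alone. Origin at the centre of its underside.
- adapter: turned brass adapter, 32 mm across, 40 mm tall; a bystander to leave alone. Origin at the centre of its underside.
- wrench: steel wrench lying flat, 190 mm long; a bystander to leave alone. Origin at the centre of its underside.
- paste: small jar, 52 mm across, 65 mm tall; a bystander to leave alone. Origin at the centre of its underside.
- phone: black phone lying flat, 150 x 72 x 9 mm; a bystander to leave alone. Origin at the centre of its underside.
- collar: steel ring, 44 mm across, 16 mm tall; a bystander to leave alone. Origin at the centre of its underside.
- mass_weight: steel cylinder weight, 48 mm across, 45 mm tall; a bystander to leave alone. Origin at the centre of its underside.

How it is judged:
By the outcome, as a careful person would: the job done as asked, in the order asked, and still so for the second after the job is handed in, with the robot touching nothing.
It also fails if it takes over 67 s, if anything falls off the work surface, if the arm or the gripper's body presses on something with over 40 N, if the wrist force passes 120 N, or if a joint passes its speed limit or range.

## Working session

There is one attempt and no reset: what is moved stays moved. The work goes in short steps, Python scripts to look and compute and a tool call to move; the robot and the scene stay as the last step left them, time stands still between calls to the robot, and variables do not carry over. Pictures are saved under pics/ and viewed, at most 10 in all, crops included, and the job is handed in when it is done.

Besides the shell and the picture viewer there is one more tool, called after ">>>" by a JSON object that holds its "fn" and its "kwargs", one argument or row to a line. play_rows: Moves the arm, as the interface text tells. Its arguments: {"type":"object","properties":{"dp":{"type":"array"},"rot":{"type":"array"},"fingers":{"type":"number"},"grip_force":{"type":"number"}},"required":["dp","rot"]}

```bash
ls; mkdir -p pics
python3 - <<'E'
from rig import telemetry, optics, r
import cv2,pickle
s=telemetry.sense();print(s)
F={}
for n in("side","top"):
    f=optics.grab_frame(n);F[n]=f;cv2.imwrite(f"pics/{n}0.png",f["color"][:,:,::-1])
    print(n,f["mtx"],f["D"],f["R"],f["t"])
pickle.dump(F,open("f0.pkl","wb"))
E
```

```text
pics
{'clock': 0.0, 'qpos': array([ 1.16059345e+00,  3.53647614e-01,  1.63414307e+00, -2.60528030e-05,
        1.15518887e+00, -2.39935136e-03]), 'qvel': array([ 5.05252292e-04, -1.50442822e-03,  7.06273582e-05, -5.34790103e-04,
        9.49110567e-04, -6.93240047e-04]), 'joint_efforts': array([-6.28478074e-05, -6.05240965e+01, -3.42067087e+01,  1.47045812e-04,
        9.36606608e-03, -1.86209815e-05]), 'eef_pos': array([247.68783359, 573.30519984, 230.55818626]), 'tcp_rot': array([-3.14020570e+00,  2.04926188e-05,  2.73379968e+00]), 'contact_force': array([ 0.8914836 , -0.99432274,  0.26166595]), 'wrist_torque': array([-0.01925148,  0.09187401,  0.02680805]), 'grasp_force': 0.0, 'opening': 1.0007182480296344}
side [[538.07846742   0.         282.82274653]
 [  0.         538.07846742 212.72848701]
 [  0.           0.           1.        ]] [-0.12389659  0.          0.          0.          0.        ] [[ 0.94141295 -0.33641343  0.02382586]
 [-0.14918219 -0.4787439  -0.86518723]
 [ 0.30246708  0.81094407 -0.5008826 ]] [-514.10699968  184.15841049 1175.66079748]
top [[450.00935386   0.         282.73150548]
 [  0.         450.00935386 216.32104183]
 [  0.           0.           1.        ]] [-0.13597427  0.          0.          0.          0.        ] [[-0.00348816 -0.99975974 -0.02164002]
 [-0.98257851  0.0074477  -0.18569868]
 [ 0.18581523  0.02061527 -0.98236842]] [  62.01607675  553.27018305 1220.91539766]
```

View pics/top0.png

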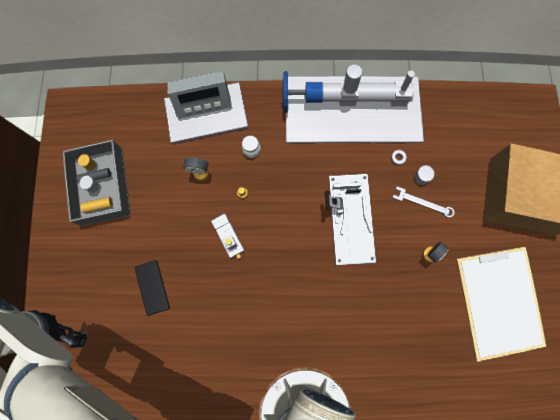

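View pics/side0.png

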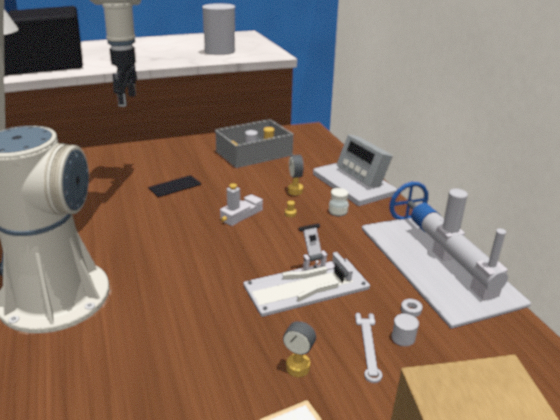

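The top view shows the block at about (228,237), with its stud at about (230,242). The cradle plate spans (331–375, 176–264), with its stop end at the top near (347,188) and the flap on the left near (336,203). The side view shows the block at (240,207), the flap bar at (309,228) and the cradle at (307,283).

Run:
```python
import cv2,pickle,numpy as np
F=pickle.load(open("f0.pkl","rb"))
t=F["top"]["color"][:,:,::-1];s=F["side"]["color"][:,:,::-1]
a=cv2.resize(t[165:275,320:385],None,fx=5,fy=5,interpolation=cv2.INTER_CUBIC)
b=cv2.resize(t[207:267,205:255],None,fx=9,fy=9,interpolation=cv2.INTER_CUBIC)
c=np.zeros((600,800,3),np.uint8);c[:550,:325]=a;c[:540,340:790]=b
cv2.imwrite("pics/topc.png",c)
a=cv2.resize(s[215:312,240:375],None,fx=4,fy=4,interpolation=cv2.INTER_CUBIC)
b=cv2.resize(s[178:228,215:270],None,fx=4,fy=4,interpolation=cv2.INTER_CUBIC)
c=np.zeros((600,800,3),np.uint8);c[:388,:540]=a;c[:200,560:780]=b
cv2.imwrite("pics/sidec.png",c)
```

```text
(no output)
```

View pics/topc.png

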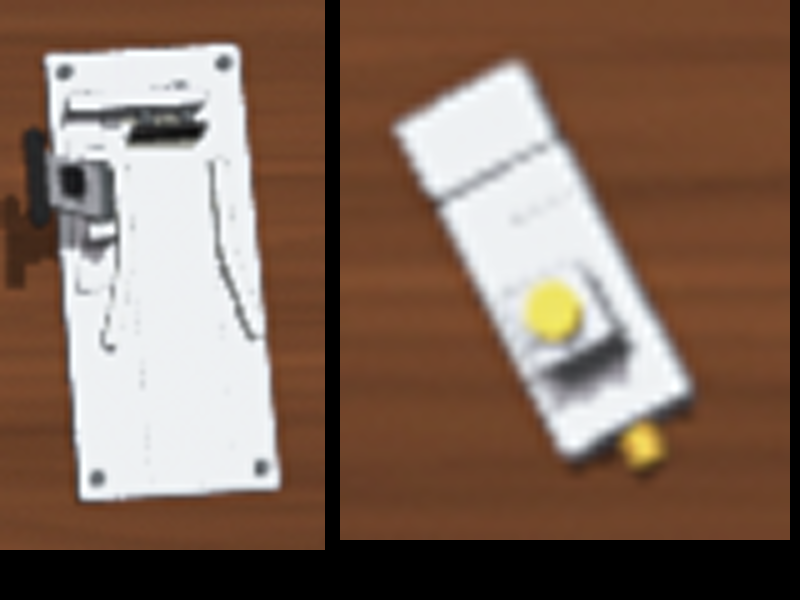

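View pics/sidec.png

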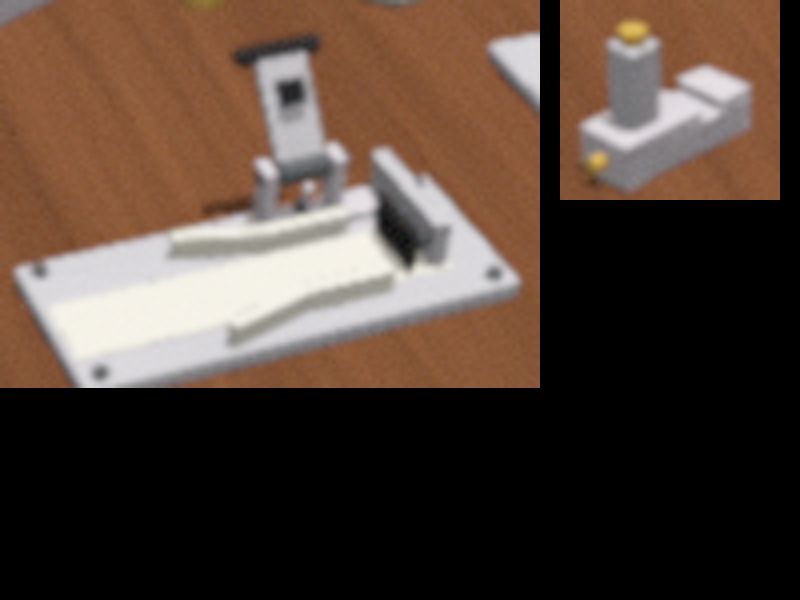

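The top crop shows the plate corners at full-image pixels of about (329,176), (368,174), (376,262) and (336,265). The bar runs (327.5,191)–(328,209), and the buffer sits at about (353,192). The block's groove end is at the upper left, and the yellow stud cap is near (229,241). The side crop shows the bar running from about (299,229) to (319,226).

```bash
cat > h.py <<'E'
import cv2,pickle,numpy as np
def ray(f,p):
    n=cv2.undistortPoints(np.array([[p]],float),f["mtx"],np.array(f["D"]))[0,0]
    return -f["R"].T@f["t"], f["R"].T@np.array([n[0],n[1],1])
def plane(f,p,z):
    c,d=ray(f,p); return c+d*(z-c[2])/d[2]
def tri(f,p,g,q):
    c,d=ray(f,p);e,k=ray(g,q)
    s=np.linalg.lstsq(np.c_[d,-k],e-c,rcond=None)[0]
    a,b=c+d*s[0],e+k*s[1]; return (a+b)/2,np.linalg.norm(a-b)
def proj(f,X): return cv2.projectPoints(np.array([X],float),cv2.Rodrigues(f["R"])[0],f["t"],f["mtx"],np.array(f["D"]))[0].ravel()
E
python3 - <<'E'
from h import *
np.set_printoptions(precision=1,suppress=True)
F=pickle.load(open("f0.pkl","rb"));T,S=F["top"],F["side"]
print("cams",ray(T,(0,0))[0],ray(S,(0,0))[0])
A=lambda x,y:(320+x/5-.4,165+y/5-.4)
C=[plane(T,A(*p),12)[:2] for p in((45,55),(240,45),(280,487),(80,500))]
print("plate top",np.array(C),[np.linalg.norm(C[i]-C[i-3]) for i in range(4)])
D=lambda x,y:(240+x/4-.4,215+y/4-.4)
print("plate side",[plane(S,D(*p),12)[:2] for p in((12,270),(85,388),(518,280))])
# lining dots/edges etc
print("buffer top front edge z38",plane(T,A(130,140),38),plane(T,A(205,138),38)," side",plane(S,D(380,215),38),plane(S,D(415,240),38))
print("buf bottom z12 ",plane(S,D(380,235),12),plane(S,D(412,270),12),plane(T,A(130,143),12))
print("walls L",plane(S,D(345,212),28),plane(S,D(245,232),28))
print("bar",tri(T,A(37,130),S,D(315,42)),tri(T,A(40,225),S,D(240,55)))
# block
B=lambda x,y:(205+(x-340)/9-.45,207+y/9-.45)
P=[plane(T,B(*p),34)[:2] for p in((395,125),(520,58),(692,385),(570,452))]
print("block",np.array(P),[np.linalg.norm(P[i]-P[i-3]) for i in range(4)])
for n,f,roi in(("T",T,(225,235,236,248)),("S",S,(225,180,240,193))):
    h=cv2.cvtColor(f["color"],cv2.COLOR_RGB2HSV);m=cv2.inRange(h,(18,110,120),(35,255,255))
    x0,y0,x1,y1=roi;ys,xs=np.nonzero(m[y0:y1,x0:x1]);q=(xs.mean()+x0,ys.mean()+y0);print(n,q,len(xs))
    if n=="T":qt=q
    else:
        print("cap",tri(T,qt,S,q), plane(T,qt,96))
E
```

```text
cams [ 317.    32.7 1303.5] [  155.9 -1038.2   760.4]
plate top [[ 683.4  -77. ]
 [ 688.9 -193.7]
 [ 425.6 -206.7]
 [ 419.3  -91.2]] [np.float64(116.77946687568459), np.float64(263.63690789821635), np.float64(115.63069512783015), np.float64(264.51546574521416)]
plate side [array([414.8, -95.2]), array([ 423.2, -205.1]), array([ 685.8, -193.1])]
buffer top front edge z38 [ 624.8 -122.8   38. ] [ 625.7 -166.4   38. ]  side [ 619.9 -143.    38. ] [ 628.8 -171.1   38. ]
buf bottom z12  [ 628.3 -129.    12. ] [ 631.9 -165.5   12. ] [ 629.3 -125.9   12. ]
walls L [ 608.1 -121.6   28. ] [ 545.6 -121.8   28. ]
bar (array([611.2, -62.7, 109.4]), np.float64(4.331279230984776)) (array([560.9, -63.9, 109.8]), np.float64(1.1516490433614726))
block [[546.6 267.5]
 [568.2 227.5]
 [462.5 170.8]
 [441.4 209.2]] [np.float64(45.43030651704381), np.float64(119.97962925442556), np.float64(43.84356302255047), np.float64(120.29735978839149)]
T (np.float64(228.34615384615384), np.float64(241.34615384615384)) 26
S (np.float64(232.74285714285713), np.float64(185.37142857142857)) 35
cap (array([475.7, 205.4, 101.8]), np.float64(1.6669113515751095)) [477.3 206.1  96. ]
```

```bash
python3 - <<'E'
from h import *
np.set_printoptions(precision=1,suppress=True,linewidth=150)
F=pickle.load(open("f0.pkl","rb"));T,S=F["top"],F["side"]
O=np.array([541.8,-142.75]);a=.0512;M=np.array([[np.cos(a),-np.sin(a)],[np.sin(a),np.cos(a)]])
# sample along cradle-local y at fixed x, in both images, R-B and brightness
for z,x in((12,-100),(12,-70),(28,40),(28,55)):
  for n,f in(("T",T),("S",S)):
    print(n,"z",z,"x",x)
    row=[]
    for y in range(-60,61,4):
        w=O+M@[x,y];p=proj(f,[*w,z]).astype(np.float32)
        c=cv2.getRectSubPix(f["color"],(1,1),(float(p[0]),float(p[1])))[0,0].astype(int)
        row.append(f"{y}:{c.sum()//3}/{c[0]-c[2]}")
    print(" ".join(row))
E
python3 - <<'E'
import cv2,pickle,numpy as np
F=pickle.load(open("f0.pkl","rb"))
s=F["side"]["color"]
t=F["top"]["color"]
E
```

```text
T z 12 x -100
-60:89/54 -56:190/6 -52:236/-5 -48:228/-7 -44:235/-5 -40:241/-4 -36:240/-5 -32:240/-5 -28:240/-4 -24:240/-5 -20:240/-5 -16:240/-4 -12:240/-5 -8:240/-5 -4:240/-4 0:240/-4 4:240/-4 8:240/-4 12:240/-5 16:235/-5 20:237/-5 24:240/-5 28:240/-4 32:240/-5 36:240/-5 40:241/-4 44:235/-5 48:234/-6 52:243/-4 56:201/-4 60:81/47
S z 12 x -100
-60:185/-2 -56:213/-2 -52:217/-1 -48:217/-1 -44:217/-2 -40:215/-1 -36:215/2 -32:225/10 -28:236/13 -24:240/13 -20:240/12 -16:240/14 -12:240/12 -8:239/13 -4:239/13 0:239/13 4:239/13 8:240/14 12:238/12 16:230/6 20:223/0 24:219/-1 28:218/-1 32:217/-1 36:218/-2 40:216/-3 44:215/-3 48:214/-2 52:205/0 56:165/13 60:111/50
T z 12 x -70
-60:84/60 -56:182/10 -52:240/-5 -48:240/-5 -44:240/-5 -40:240/-4 -36:240/-5 -32:240/-5 -28:240/-4 -24:240/-5 -20:240/-4 -16:240/-5 -12:240/-5 -8:240/-5 -4:240/-5 0:240/-5 4:240/-5 8:240/-4 12:240/-5 16:240/-4 20:240/-5 24:240/-4 28:240/-4 32:240/-5 36:240/-4 40:240/-4 44:240/-4 48:240/-5 52:241/-5 56:229/-6 60:81/36
S z 12 x -70
-60:183/-2 -56:211/-1 -52:217/-2 -48:216/-1 -44:218/-2 -40:216/-1 -36:217/2 -32:227/10 -28:237/
[... 826 characters left out ...]
56 44:83/64 48:91/46 52:115/22 56:127/7 60:138/0
T z 28 x 55
-60:72/70 -56:88/46 -52:212/-1 -48:242/-6 -44:240/-4 -40:240/-5 -36:240/-4 -32:178/-5 -28:234/-5 -24:241/-5 -20:240/-5 -16:240/-5 -12:240/-4 -8:240/-5 -4:240/-5 0:240/-5 4:239/-5 8:240/-4 12:240/-4 16:240/-5 20:241/-4 24:228/-6 28:99/-6 32:100/-9 36:150/-8 40:147/-7 44:93/-6 48:58/-3 52:83/-4 56:123/-5 60:157/-8
S z 28 x 55
-60:197/1 -56:164/8 -52:152/13 -48:152/9 -44:192/10 -40:230/11 -36:239/12 -32:239/13 -28:239/13 -24:240/13 -20:240/12 -16:240/13 -12:240/12 -8:237/13 -4:222/12 0:180/10 4:148/10 8:150/12 12:177/10 16:214/11 20:225/11 24:196/10 28:161/5 32:144/10 36:132/25 40:129/26 44:147/15 48:144/23 52:113/32 56:73/26 60:73/-1
```

```bash
cat > go.py <<'E'
import sys,numpy as np
from scipy.spatial.transform import Rotation as Rn
from rig import telemetry
# usage: go.py x y z toolY_angle_rad  (tool down) -> dp, rot units from the measured pose
s=telemetry.sense();x,y,z,a=map(float,sys.argv[1:5])
R=Rn.from_euler("xyz",s["tcp_rot"])
G=Rn.from_matrix(np.c_[[np.sin(a),-np.cos(a),0],[np.cos(a),np.sin(a),0],[0,0,-1]])
np.set_printoptions(precision=3,suppress=True)
print("clock",s["clock"],"pos",s["eef_pos"],"F",s["contact_force"],"q",s["qpos"])
print("dp",R.inv().apply(np.array([x,y,z])-s["eef_pos"])/40,"rot",np.degrees((R.inv()*G).as_rotvec())/6)
E
python3 go.py 477.5 205 150 2.07
```

```text
Traceback (most recent call last):
  File "go.py", line 7, in <module>
    G=Rn.from_matrix(np.c_[[np.sin(a),-np.cos(a),0],[np.cos(a),np.sin(a),0],[0,0,-1]])
  File "scipy/spatial/transform/_rotation.pyx", line 1143, in scipy.spatial.transform._rotation.Rotation.from_matrix
ValueError: Non-positive determinant (left-handed or null coordinate frame) in rotation matrix 0: [[ 0.87796406 -0.47872654  0.        ]
 [ 0.47872654  0.87796406  0.        ]
 [ 0.          0.         -1.        ]].
```

>>> {"fn": "play_rows", "kwargs": {
  "dp": [
    [-4.46, -3.1, 0],
    [-4.46, -3.1, 0],
    [-4.46, -3.1, 0],
    [-4.46, -3.1, 0],
    [-4.46, -3.1, 0]
  ],
  "rot": [
    [0, 0, -4.3],
    [0, 0, -4.3],
    [0, 0, -4.3],
    [0, 0, -4.3],
    [0, 0, -4.3]
  ],
  "fingers": 1,
  "grip_force": 40
}}

```text
clock: 0.52
eef_pos: [357.0, 396.9, 231.0]
tcp_rot: [-3.141, -0.0, -3.093]
contact_force: [0.5, 0.2, -0.4]
opening: 1.004
grasp_force: 0.0
```

```bash
python3 go.py 477.5 205 150 2.07
```

```text
Traceback (most recent call last):
  File "go.py", line 7, in <module>
    G=Rn.from_matrix(np.c_[[np.sin(a),-np.cos(a),0],[np.cos(a),np.sin(a),0],[0,0,-1]])
  File "scipy/spatial/transform/_rotation.pyx", line 1143, in scipy.spatial.transform._rotation.Rotation.from_matrix
ValueError: Non-positive determinant (left-handed or null coordinate frame) in rotation matrix 0: [[ 0.87796406 -0.47872654  0.        ]
 [ 0.47872654  0.87796406  0.        ]
 [ 0.          0.         -1.        ]].
```

```bash
sed -i 's/\[np.sin(a),-np.cos(a),0\]/[-np.sin(a),np.cos(a),0]/' go.py; python3 go.py 477.5 205 150 2.07
```

```text
clock 0.5167 pos [356.954 396.851 230.992] F [ 0.486  0.178 -0.436] q [ 0.836  0.212  1.828 -0.     1.102 -0.784]
dp [-2.777 -4.936  2.026] rot [-0.003 -0.004 -4.303]
```

>>> {"fn": "play_rows", "kwargs": {
  "dp": [
    [-2.78, -4.94, 1.2],
    [-2.78, -4.94, 1.2],
    [-2.78, -4.94, 1.2],
    [-2.78, -4.94, 1.2],
    [-2.78, -4.94, 1.2]
  ],
  "rot": [
    [0, 0, -4.3],
    [0, 0, -4.3],
    [0, 0, -4.3],
    [0, 0, -4.3],
    [0, 0, -4.3]
  ]
}}

```text
clock: 0.93
eef_pos: [458.1, 234.3, 190.4]
tcp_rot: [3.141, 0.0, -2.642]
contact_force: [1.0, 0.7, -0.1]
opening: 1.004
grasp_force: 0.0
```

```bash
python3 go.py 477.5 205 115 2.07
```

```text
clock 0.9333 pos [458.141 234.289 190.394] F [ 1.037  0.668 -0.082] q [ 0.47   0.228  1.908  0.     1.005 -1.601]
dp [-0.073 -0.875  1.885] rot [0.001 0.002 0.006]
```

>>> {"fn": "play_rows", "kwargs": {
  "dp": [
    [-0.07, -0.87, 0.8],
    [-0.07, -0.87, 1.6],
    [-0.07, -0.87, 2.4],
    [-0.07, -0.87, 3.1],
    [-0.07, -0.87, 3.1]
  ],
  "rot": [
    [0, 0, 0],
    [0, 0, 0],
    [0, 0, 0],
    [0, 0, 0],
    [0, 0, 0]
  ]
}}

```text
clock: 1.35
eef_pos: [473.1, 204.6, 62.0]
tcp_rot: [3.141, -0.009, -2.65]
contact_force: [-1.6, -0.0, -0.5]
opening: 0.998
grasp_force: 0.0
```

```bash
python3 go.py 477.5 205 53 2.07
python3 - <<'E'
from rig import optics
from h import *
S=optics.grab_frame("side");T=optics.grab_frame("top")
a=cv2.resize(S["color"][140:240,190:290,::-1],None,fx=4,fy=4);b=cv2.resize(T["color"][190:290,180:280,::-1],None,fx=4,fy=4)
cv2.imwrite("pics/g1.png",np.hstack([a,b]))
E
```

```text
clock 1.35 pos [473.146 204.596  61.95 ] F [-1.561 -0.029 -0.521] q [ 0.405  0.422  1.99   0.     0.738 -1.657]
dp [-0.103 -0.043  0.223] rot [ 0.008 -0.082 -0.07 ]
```

View pics/g1.png

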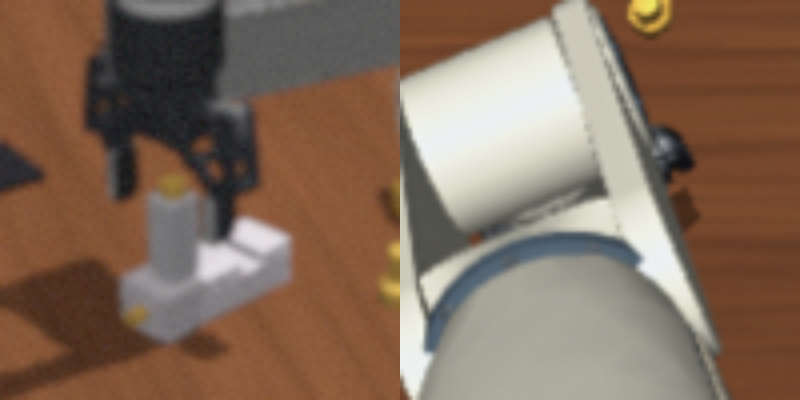

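The left crop shows the stud at crop (173,235), midway between the open fingers at (120,170) and (225,215). The cap is just below the palm and nothing is touching.

>>> {"fn": "play_rows", "kwargs": {
  "dp": [
    [-0.05, 0, 0.2],
    [-0.05, 0, 0.2],
    [-0.05, 0, 0.2]
  ],
  "rot": [
    [0, 0, 0],
    [0, 0, 0],
    [0, 0, 0]
  ]
}}

```text
clock: 1.7
eef_pos: [479.1, 208.1, 59.8]
tcp_rot: [-3.141, 0.002, -2.648]
contact_force: [-0.1, 0.6, 0.2]
opening: 1.003
grasp_force: 0.0
```

>>> {"fn": "play_rows", "kwargs": {
  "dp": [
    [0, 0, 0],
    [0, 0, 0],
    [0, 0, 0],
    [0, 0, 0],
    [0, 0, 0]
  ],
  "rot": [
    [0, 0, 0],
    [0, 0, 0],
    [0, 0, 0],
    [0, 0, 0],
    [0, 0, 0]
  ],
  "fingers": 0,
  "grip_force": 50
}}

```text
clock: 2.12
eef_pos: [478.4, 207.5, 58.9]
tcp_rot: [-3.142, 0.0, -2.649]
contact_force: [0.4, -2.1, 8.1]
opening: 0.301
grasp_force: 18.3
```

>>> {"fn": "play_rows", "kwargs": {
  "dp": [
    [0, 0, 0],
    [0, 0, 0],
    [0, 0, 0],
    [0, 0, 0],
    [0, 0, 0]
  ],
  "rot": [
    [0, 0, 0],
    [0, 0, 0],
    [0, 0, 0],
    [0, 0, 0],
    [0, 0, 0]
  ]
}}

```text
clock: 2.53
eef_pos: [478.5, 207.5, 59.0]
tcp_rot: [-3.142, 0.0, -2.649]
contact_force: [-0.2, -2.0, 6.3]
opening: 0.297
grasp_force: 49.4
```

```bash
python3 go.py 487.3 -152.5 120 1.622
```

```text
clock 2.5333 pos [478.524 207.469  58.998] F [-0.232 -2.022  6.297] q [ 0.406  0.431  1.985 -0.     0.726 -1.657]
dp [ 4.063 -8.033 -1.525] rot [-0.     0.002  4.216]
```

>>> {"fn": "play_rows", "kwargs": {
  "dp": [
    [0, 0, -0.4],
    [0, 0, -1.2],
    [0, 0, -2.0],
    [0, 0, -2.8],
    [0, 0, -3.0]
  ],
  "rot": [
    [0, 0, 0],
    [0, 0, 0],
    [0, 0, 0],
    [0, 0, 0],
    [0, 0, 0]
  ]
}}

```text
clock: 2.95
eef_pos: [480.2, 208.3, 182.8]
tcp_rot: [-3.141, 0.006, -2.649]
contact_force: [1.0, 0.2, -2.5]
opening: 0.298
grasp_force: 50.0
```

```bash
python3 go.py 450 -154.3 180 1.622
```

```text
clock 2.95 pos [480.239 208.334 182.84 ] F [ 1.032  0.233 -2.483] q [ 0.406  0.248  1.901  0.     0.987 -1.657]
dp [ 4.955 -7.63   0.047] rot [0.008 0.053 4.216]
```

>>> {"fn": "play_rows", "kwargs": {
  "dp": [
    [0.3, -0.45, 0],
    [0.8, -1.3, 0],
    [1.4, -2.1, 0],
    [1.95, -3.0, 0],
    [2.5, -3.8, 0]
  ],
  "rot": [
    [0, 0, 0.3],
    [0, 0, 0.8],
    [0, 0, 1.4],
    [0, 0, 1.9],
    [0, 0, 2.4]
  ]
}}

```text
clock: 3.37
eef_pos: [461.0, 24.6, 177.7]
tcp_rot: [3.141, -0.001, -2.902]
contact_force: [1.6, -0.3, -3.5]
opening: 0.298
grasp_force: 50.2
```

```bash
python3 go.py 450 -154.3 180 1.622
```

```text
clock 3.3667 pos [461.008  24.644 177.658] F [ 1.559 -0.333 -3.519] q [ 0.05   0.165  2.024 -0.     0.954 -1.76 ]
dp [ 1.33  -4.28  -0.057] rot [-0.    -0.013  1.801]
```

>>> {"fn": "play_rows", "kwargs": {
  "dp": [
    [0.3, -0.9, 0],
    [0.55, -1.8, 0],
    [0.85, -2.7, 0],
    [1.1, -3.6, 0],
    [1.3, -4.2, 0]
  ],
  "rot": [
    [0, 0, 0.4],
    [0, 0, 0.8],
    [0, 0, 1.2],
    [0, 0, 1.6],
    [0, 0, 1.8]
  ]
}}

```text
clock: 3.78
eef_pos: [450.9, -151.9, 177.7]
tcp_rot: [-3.141, -0.001, -3.092]
contact_force: [0.9, 0.4, -2.3]
opening: 0.3
grasp_force: 50.5
```

>>> {"fn": "play_rows", "kwargs": {
  "dp": [
    [0, 0, 0],
    [0, 0, 0],
    [0, 0, 0]
  ],
  "rot": [
    [0, 0, 0],
    [0, 0, 0],
    [0, 0, 0]
  ]
}}

```text
clock: 4.03
eef_pos: [451.1, -148.8, 177.8]
tcp_rot: [3.141, -0.002, -3.089]
contact_force: [-0.2, -0.5, -3.4]
opening: 0.298
grasp_force: 50.8
```

```bash
python3 go.py 450 -154.3 90 1.622;  python3 - <<'E'
from rig import optics
from h import *
S=optics.grab_frame("side");T=optics.grab_frame("top")
a=cv2.resize(S["color"][160:310,210:370,::-1],None,fx=2.5,fy=2.5);b=cv2.resize(T["color"][160:310,280:440,::-1],None,fx=2.5,fy=2.5)
cv2.imwrite("pics/g2.png",np.hstack([a,b]))
E
```

```text
clock 4.0333 pos [ 451.121 -148.846  177.79 ] F [-0.175 -0.523 -3.424] q [-0.322  0.185  1.997  0.     0.961 -1.946]
dp [ 0.032 -0.137  2.195] rot [ 0.01  -0.015  0.012]
```

View pics/g2.png

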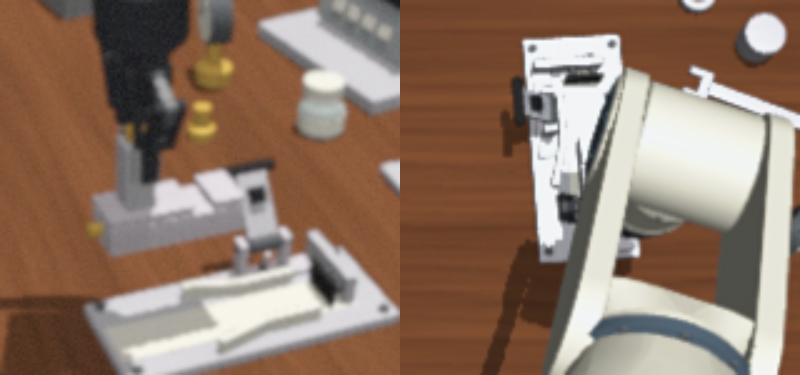

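The left crop shows the block held level, with its groove end at (240,200), over the mouth side of the cradle and parallel to it. The flap is open, with its bar at (250,168). The right crop shows only the arm over the cradle.

>>> {"fn": "play_rows", "kwargs": {
  "dp": [
    [0, -0.14, 0.4],
    [0, -0.14, 1.0],
    [0, -0.14, 1.6],
    [0, -0.14, 2.1],
    [0, -0.14, 2.4]
  ],
  "rot": [
    [0, 0, 0],
    [0, 0, 0],
    [0, 0, 0],
    [0, 0, 0],
    [0, 0, 0]
  ]
}}

```text
clock: 4.55
eef_pos: [451.2, -153.3, 80.7]
tcp_rot: [3.141, -0.002, -3.087]
contact_force: [0.6, -0.0, -2.6]
opening: 0.297
grasp_force: 50.8
```

>>> {"fn": "play_rows", "kwargs": {
  "dp": [
    [0, 0, 0.05],
    [0, 0, 0.1],
    [0, 0, 0.13]
  ],
  "rot": [
    [0, 0, 0],
    [0, 0, 0],
    [0, 0, 0]
  ]
}}

```text
clock: 4.8
eef_pos: [452.7, -154.4, 77.9]
tcp_rot: [-3.141, 0.001, -3.088]
contact_force: [0.1, -0.6, -2.4]
opening: 0.299
grasp_force: 50.8
```

```bash
python3 go.py 450 -154.3 71 1.622;  python3 - <<'E'
from rig import optics
from h import *
S=optics.grab_frame("side");T=optics.grab_frame("top")
a=cv2.resize(S["color"][190:310,230:370,::-1],None,fx=5,fy=5,interpolation=cv2.INTER_CUBIC)
cv2.imwrite("pics/g3.png",a)
E
```

```text
clock 4.8 pos [ 452.676 -154.418   77.916] F [ 0.1   -0.635 -2.362] q [-0.332  0.346  2.067  0.     0.728 -1.957]
dp [0.067 0.007 0.173] rot [-0.002  0.006  0.027]
```

View pics/g3.png

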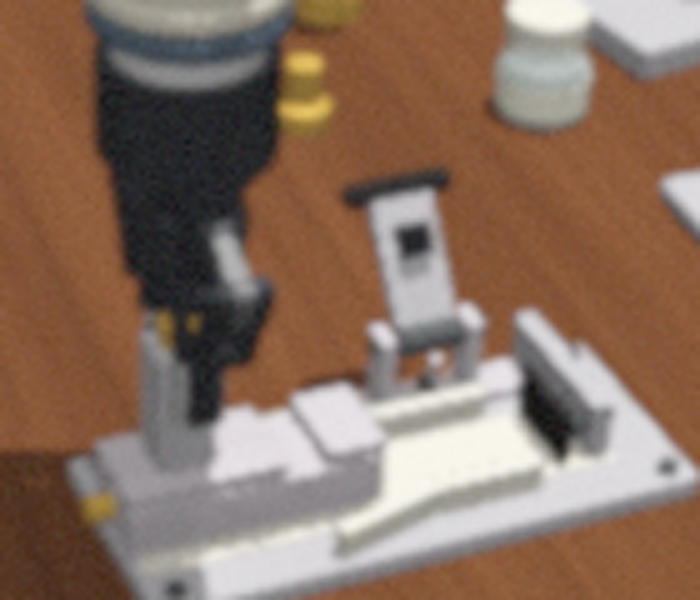

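The block hangs about 6 mm above the floor, centred on the lining. Its groove end, at crop (380,460), is just inside the flare, and the flap and stop ahead are clear.

>>> {"fn": "play_rows", "kwargs": {
  "dp": [
    [0, 0, 0.03],
    [0, 0, 0.06],
    [0, 0, 0.09],
    [0, 0, 0.12],
    [0, 0, 0.12]
  ],
  "rot": [
    [0, 0, 0],
    [0, 0, 0],
    [0, 0, 0],
    [0, 0, 0],
    [0, 0, 0]
  ]
}}

```text
clock: 5.32
eef_pos: [452.0, -154.9, 72.6]
tcp_rot: [3.142, -0.0, -3.089]
contact_force: [-0.2, -0.2, -2.4]
opening: 0.3
grasp_force: 50.8
```

>>> {"fn": "play_rows", "kwargs": {
  "dp": [
    [0, 0, 0.01],
    [0, 0, 0.02],
    [0, 0, 0.03],
    [0, 0, 0.03],
    [0, 0, 0.03]
  ],
  "rot": [
    [0, 0, 0],
    [0, 0, 0],
    [0, 0, 0],
    [0, 0, 0],
    [0, 0, 0]
  ]
}}

```text
clock: 5.73
eef_pos: [452.1, -154.8, 71.5]
tcp_rot: [3.142, -0.0, -3.089]
contact_force: [-0.5, 1.0, -2.8]
opening: 0.296
grasp_force: 50.8
```

>>> {"fn": "play_rows", "kwargs": {
  "dp": [
    [0, 0, 0.012],
    [0, 0, 0.025],
    [0, 0, 0.025],
    [0, 0, 0.025]
  ],
  "rot": [
    [0, 0, 0],
    [0, 0, 0],
    [0, 0, 0],
    [0, 0, 0]
  ]
}}

```text
clock: 6.07
eef_pos: [452.2, -155.0, 71.0]
tcp_rot: [-3.141, 0.0, -3.089]
contact_force: [-2.2, -0.8, 5.0]
opening: 0.296
grasp_force: 51.9
```

```bash
python3 go.py 538 -150 71 1.622
```

```text
clock 6.0667 pos [ 452.205 -154.97    70.968] F [-2.196 -0.774  4.966] q [-0.333  0.358  2.071 -0.     0.712 -1.957]
dp [-2.148  0.01  -0.001] rot [-0.001  0.001  0.017]
```

>>> {"fn": "play_rows", "kwargs": {
  "dp": [
    [-0.12, 0, -0.008],
    [-0.24, 0, -0.008],
    [-0.36, 0, -0.008],
    [-0.48, 0, -0.008],
    [-0.6, 0, -0.008]
  ],
  "rot": [
    [0, 0, 0],
    [0, 0, 0],
    [0, 0, 0],
    [0, 0, 0],
    [0, 0, 0]
  ]
}}

```text
clock: 6.48
eef_pos: [476.6, -153.6, 71.0]
tcp_rot: [-3.142, -0.0, -3.088]
contact_force: [-2.2, -0.4, 5.6]
opening: 0.299
grasp_force: 52.0
```

>>> {"fn": "play_rows", "kwargs": {
  "dp": [
    [-0.1, 0, 0],
    [-0.2, 0, 0],
    [-0.3, 0, 0],
    [-0.4, 0, 0],
    [-0.4, 0, 0]
  ],
  "rot": [
    [0, 0, 0],
    [0, 0, 0],
    [0, 0, 0],
    [0, 0, 0],
    [0, 0, 0]
  ]
}}

```text
clock: 6.9
eef_pos: [493.5, -152.9, 71.0]
tcp_rot: [-3.141, 0.001, -3.089]
contact_force: [0.1, 0.5, 3.5]
opening: 0.299
grasp_force: 51.8
```

>>> {"fn": "play_rows", "kwargs": {
  "dp": [
    [-0.12, 0, 0],
    [-0.24, 0, 0],
    [-0.36, 0, 0],
    [-0.48, 0, 0],
    [-0.5, 0, 0]
  ],
  "rot": [
    [0, 0, 0],
    [0, 0, 0],
    [0, 0, 0],
    [0, 0, 0],
    [0, 0, 0]
  ]
}}

```text
clock: 7.32
eef_pos: [512.9, -151.8, 71.0]
tcp_rot: [-3.141, 0.001, -3.088]
contact_force: [-2.6, -1.3, 8.0]
opening: 0.295
grasp_force: 52.4
```

>>> {"fn": "play_rows", "kwargs": {
  "dp": [
    [-0.06, 0, 0],
    [-0.12, 0, 0],
    [-0.18, 0, 0],
    [-0.24, 0, 0],
    [-0.24, 0, 0]
  ],
  "rot": [
    [0, 0, 0],
    [0, 0, 0],
    [0, 0, 0],
    [0, 0, 0],
    [0, 0, 0]
  ]
}}

```text
clock: 7.73
eef_pos: [521.9, -151.2, 71.0]
tcp_rot: [-3.142, 0.0, -3.089]
contact_force: [-1.5, 0.9, 5.4]
opening: 0.299
grasp_force: 52.0
```

Now slow steps to feel for the stop.

>>> {"fn": "play_rows", "kwargs": {
  "dp": [
    [-0.04, 0, 0],
    [-0.08, 0, 0],
    [-0.12, 0, 0],
    [-0.16, 0, 0],
    [-0.16, 0, 0]
  ],
  "rot": [
    [0, 0, 0],
    [0, 0, 0],
    [0, 0, 0],
    [0, 0, 0],
    [0, 0, 0]
  ]
}}

```text
clock: 8.15
eef_pos: [528.1, -150.9, 71.0]
tcp_rot: [-3.142, 0.0, -3.089]
contact_force: [-1.1, 0.6, 5.8]
opening: 0.297
grasp_force: 52.0
```

>>> {"fn": "play_rows", "kwargs": {
  "dp": [
    [-0.02, 0, 0],
    [-0.04, 0, 0],
    [-0.06, 0, 0],
    [-0.08, 0, 0],
    [-0.08, 0, 0]
  ],
  "rot": [
    [0, 0, 0],
    [0, 0, 0],
    [0, 0, 0],
    [0, 0, 0],
    [0, 0, 0]
  ]
}}

```text
clock: 8.57
eef_pos: [531.0, -150.7, 71.0]
tcp_rot: [3.142, -0.0, -3.089]
contact_force: [-2.8, 0.4, 6.3]
opening: 0.298
grasp_force: 52.1
```

>>> {"fn": "play_rows", "kwargs": {
  "dp": [
    [-0.02, 0, 0],
    [-0.04, 0, 0],
    [-0.06, 0, 0],
    [-0.08, 0, 0],
    [-0.08, 0, 0]
  ],
  "rot": [
    [0, 0, 0],
    [0, 0, 0],
    [0, 0, 0],
    [0, 0, 0],
    [0, 0, 0]
  ]
}}

```text
clock: 8.98
eef_pos: [534.2, -150.5, 71.0]
tcp_rot: [3.142, -0.0, -3.089]
contact_force: [-3.5, 0.3, 5.2]
opening: 0.297
grasp_force: 52.1
```

>>> {"fn": "play_rows", "kwargs": {
  "dp": [
    [-0.02, 0, 0],
    [-0.04, 0, 0],
    [-0.04, 0, 0],
    [-0.04, 0, 0]
  ],
  "rot": [
    [0, 0, 0],
    [0, 0, 0],
    [0, 0, 0],
    [0, 0, 0]
  ]
}}

```text
clock: 9.32
eef_pos: [535.8, -150.4, 71.0]
tcp_rot: [3.142, -0.0, -3.089]
contact_force: [-2.6, 0.1, 6.1]
opening: 0.295
grasp_force: 52.1
```

>>> {"fn": "play_rows", "kwargs": {
  "dp": [
    [-0.02, 0, 0],
    [-0.03, 0, 0],
    [-0.03, 0, 0],
    [-0.03, 0, 0]
  ],
  "rot": [
    [0, 0, 0],
    [0, 0, 0],
    [0, 0, 0],
    [0, 0, 0]
  ]
}}

```text
clock: 9.65
eef_pos: [536.9, -150.4, 71.0]
tcp_rot: [3.142, -0.0, -3.089]
contact_force: [-3.1, 0.3, 5.5]
opening: 0.292
grasp_force: 52.3
```

>>> {"fn": "play_rows", "kwargs": {
  "dp": [
    [-0.015, 0, 0],
    [-0.03, 0, 0],
    [-0.03, 0, 0],
    [-0.03, 0, 0]
  ],
  "rot": [
    [0, 0, 0],
    [0, 0, 0],
    [0, 0, 0],
    [0, 0, 0]
  ]
}}

```text
clock: 9.98
eef_pos: [538.2, -150.3, 71.0]
tcp_rot: [3.142, -0.0, -3.089]
contact_force: [-2.0, 0.2, 7.4]
opening: 0.297
grasp_force: 52.2
```

>>> {"fn": "play_rows", "kwargs": {
  "dp": [
    [-0.015, 0, 0],
    [-0.03, 0, 0],
    [-0.03, 0, 0],
    [-0.03, 0, 0]
  ],
  "rot": [
    [0, 0, 0],
    [0, 0, 0],
    [0, 0, 0],
    [0, 0, 0]
  ]
}}

```text
clock: 10.32
eef_pos: [539.3, -150.2, 71.0]
tcp_rot: [3.142, -0.0, -3.089]
contact_force: [-3.4, -0.2, 6.7]
opening: 0.295
grasp_force: 52.2
```

>>> {"fn": "play_rows", "kwargs": {
  "dp": [
    [-0.015, 0, 0],
    [-0.03, 0, 0],
    [-0.03, 0, 0],
    [-0.03, 0, 0]
  ],
  "rot": [
    [0, 0, 0],
    [0, 0, 0],
    [0, 0, 0],
    [0, 0, 0]
  ]
}}

```text
clock: 10.65
eef_pos: [540.5, -150.2, 71.0]
tcp_rot: [3.142, -0.0, -3.089]
contact_force: [-2.6, 0.6, 6.5]
opening: 0.296
grasp_force: 52.2
```

>>> {"fn": "play_rows", "kwargs": {
  "dp": [
    [-0.015, 0, 0],
    [-0.03, 0, 0],
    [-0.03, 0, 0],
    [-0.03, 0, 0]
  ],
  "rot": [
    [0, 0, 0],
    [0, 0, 0],
    [0, 0, 0],
    [0, 0, 0]
  ]
}}

```text
clock: 10.98
eef_pos: [541.1, -150.2, 71.0]
tcp_rot: [3.141, -0.001, -3.089]
contact_force: [-6.4, -0.8, 8.9]
opening: 0.294
grasp_force: 52.6
```

>>> {"fn": "play_rows", "kwargs": {
  "dp": [
    [-0.01, 0, 0],
    [-0.015, 0, 0],
    [-0.015, 0, 0],
    [-0.015, 0, 0]
  ],
  "rot": [
    [0, 0, 0],
    [0, 0, 0],
    [0, 0, 0],
    [0, 0, 0]
  ]
}}

```text
clock: 11.32
eef_pos: [541.2, -150.2, 71.0]
tcp_rot: [3.141, -0.002, -3.088]
contact_force: [-7.7, -1.8, 10.5]
opening: 0.297
grasp_force: 52.7
```

>>> {"fn": "play_rows", "kwargs": {
  "dp": [
    [0.005, 0, -0.008],
    [0.01, 0, -0.016],
    [0.01, 0, -0.016],
    [0.01, 0, -0.016]
  ],
  "rot": [
    [0, 0, 0],
    [0, 0, 0],
    [0, 0, 0],
    [0, 0, 0]
  ]
}}

```text
clock: 11.65
eef_pos: [541.3, -150.0, 71.1]
tcp_rot: [3.141, -0.002, -3.089]
contact_force: [-5.5, -0.3, 3.1]
opening: 0.298
grasp_force: 51.5
```

>>> {"fn": "play_rows", "kwargs": {
  "dp": [
    [0.005, 0, 0],
    [0.01, 0, 0],
    [0.01, 0, 0],
    [0.01, 0, 0]
  ],
  "rot": [
    [0, 0, 0],
    [0, 0, 0],
    [0, 0, 0],
    [0, 0, 0]
  ]
}}

```text
clock: 11.98
eef_pos: [541.4, -150.1, 71.2]
tcp_rot: [3.141, -0.001, -3.089]
contact_force: [-4.7, -1.5, -0.8]
opening: 0.293
grasp_force: 51.3
```

>>> {"fn": "play_rows", "kwargs": {
  "dp": [
    [0.005, 0, 0],
    [0.01, 0, 0],
    [0.01, 0, 0],
    [0.01, 0, 0]
  ],
  "rot": [
    [0, 0, 0],
    [0, 0, 0],
    [0, 0, 0],
    [0, 0, 0]
  ]
}}

```text
clock: 12.32
eef_pos: [541.3, -150.0, 71.3]
tcp_rot: [3.141, -0.0, -3.089]
contact_force: [-3.2, 0.1, -3.0]
opening: 0.296
grasp_force: 50.8
```

>>> {"fn": "play_rows", "kwargs": {
  "dp": [
    [0.005, 0, 0.003],
    [0.01, 0, 0.006],
    [0.01, 0, 0.006],
    [0.01, 0, 0.006]
  ],
  "rot": [
    [0, 0, 0],
    [0, 0, 0],
    [0, 0, 0],
    [0, 0, 0]
  ]
}}

```text
clock: 12.65
eef_pos: [541.1, -150.1, 71.2]
tcp_rot: [3.142, 0.0, -3.089]
contact_force: [-2.1, -0.1, -3.4]
opening: 0.303
grasp_force: 50.8
```

>>> {"fn": "play_rows", "kwargs": {
  "dp": [
    [0, 0, 0],
    [0, 0, 0],
    [0, 0, 0],
    [0, 0, 0],
    [0, 0, 0]
  ],
  "rot": [
    [0, 0, 0],
    [0, 0, 0],
    [0, 0, 0],
    [0, 0, 0],
    [0, 0, 0]
  ],
  "fingers": 0.8
}}

```text
clock: 13.07
eef_pos: [541.5, -150.2, 71.5]
tcp_rot: [-3.141, 0.001, -3.089]
contact_force: [-0.3, -0.3, -0.7]
opening: 0.8
grasp_force: 0.0
```

```bash
python3 go.py 541 -150 200 1.622
```

```text
clock 13.0667 pos [ 541.452 -150.244   71.512] F [-0.291 -0.25  -0.682] q [-0.273  0.458  1.893  0.     0.79  -1.897]
dp [ 0.008  0.006 -3.212] rot [-0.002  0.008  0.017]
```

>>> {"fn": "play_rows", "kwargs": {
  "dp": [
    [0, 0, -0.4],
    [0, 0, -1.2],
    [0, 0, -2.0],
    [0, 0, -2.8],
    [0, 0, -3.3]
  ],
  "rot": [
    [0, 0, 0],
    [0, 0, 0],
    [0, 0, 0],
    [0, 0, 0],
    [0, 0, 0]
  ]
}}

```text
clock: 13.48
eef_pos: [542.2, -150.5, 206.7]
tcp_rot: [-3.14, 0.003, -3.089]
contact_force: [0.2, 0.6, -0.6]
opening: 0.799
grasp_force: 0.0
```

```bash
python3 go.py 585.7 -22 190 1.622
```

```text
clock 13.4833 pos [ 542.158 -150.472  206.654] F [ 0.202  0.598 -0.57 ] q [-0.273  0.28   1.796  0.     1.062 -1.897]
dp [-1.256  3.15   0.417] rot [-0.011  0.033  0.017]
```

>>> {"fn": "play_rows", "kwargs": {
  "dp": [
    [-0.25, 0.6, 0],
    [-0.5, 1.3, 0],
    [-0.8, 2.1, 0],
    [-1.1, 2.8, 0],
    [-1.25, 3.15, 0]
  ],
  "rot": [
    [0, 0, 0],
    [0, 0, 0],
    [0, 0, 0],
    [0, 0, 0],
    [0, 0, 0]
  ],
  "fingers": 0
}}

```text
clock: 13.9
eef_pos: [585.3, -18.9, 203.6]
tcp_rot: [3.141, 0.001, -3.087]
contact_force: [0.6, -0.6, -0.2]
opening: 0.088
grasp_force: 0.0
```

>>> {"fn": "play_rows", "kwargs": {
  "dp": [
    [0, 0, 0],
    [0, 0, 0],
    [0, 0, 0]
  ],
  "rot": [
    [0, 0, 0],
    [0, 0, 0],
    [0, 0, 0]
  ]
}}

```text
clock: 14.15
eef_pos: [583.9, -22.5, 203.1]
tcp_rot: [-3.141, -0.001, -3.089]
contact_force: [0.2, 0.2, -0.4]
opening: 0.001
grasp_force: 0.0
```

```bash
python3 go.py 585.7 -22 105 1.622;  python3 - <<'E'
from rig import optics
from h import *
S=optics.grab_frame("side")
a=cv2.resize(S["color"][150:310,230:370,::-1],None,fx=3.75,fy=3.75,interpolation=cv2.INTER_CUBIC)
cv2.imwrite("pics/g4.png",a)
O=np.array([542.2,-149.7]);c,s=np.cos(.0512),np.sin(.0512)
for x,y,z in((-3,0,106),(50,85,109),(87,25,38)):
    w=[O[0]+c*x-s*y,O[1]+s*x+c*y,z];p=proj(S,w);print((p-[230,150])*3.75)
E
```

```text
clock 14.15 pos [583.882 -22.479 203.094] F [ 0.215  0.238 -0.419] q [-0.041  0.319  1.75  -0.001  1.073 -1.664]
dp [-0.047  0.011  2.452] rot [-0.004 -0.005  0.018]
[278.52055149 380.27451117]
[299.52022631 286.88451814]
[388.7716872  420.95257614]
```

View pics/g4.png

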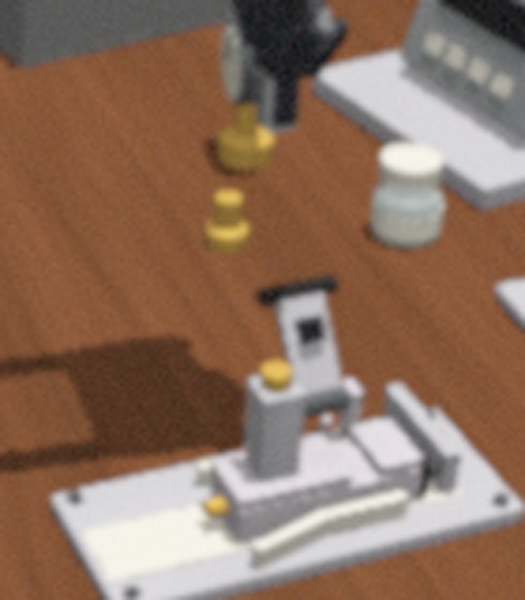

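The block sits in the channel with its end up against the buffer at crop (425,470). The flap is still open with its bar at (298,290), and the shut fingers are at (275,110), behind and above it.

>>> {"fn": "play_rows", "kwargs": {
  "dp": [
    [0, 0, 0.5],
    [0, 0, 1.1],
    [0, 0, 1.7],
    [0, 0, 2.2],
    [0, 0, 2.45]
  ],
  "rot": [
    [0, 0, 0],
    [0, 0, 0],
    [0, 0, 0],
    [0, 0, 0],
    [0, 0, 0]
  ]
}}

```text
clock: 14.62
eef_pos: [582.5, -23.0, 102.9]
tcp_rot: [3.141, -0.003, -3.09]
contact_force: [-0.0, 0.1, -0.1]
opening: 0.003
grasp_force: 0.0
```

>>> {"fn": "play_rows", "kwargs": {
  "dp": [
    [0, 0, 0],
    [0, -0.1, 0],
    [0, -0.2, 0],
    [0, -0.2, 0]
  ],
  "rot": [
    [0, 0, 0],
    [0, 0, 0],
    [0, 0, 0],
    [0, 0, 0]
  ]
}}

```text
clock: 14.95
eef_pos: [585.8, -30.7, 106.7]
tcp_rot: [-3.141, 0.002, -3.089]
contact_force: [-0.3, 0.8, 0.1]
opening: 0.002
grasp_force: 0.0
```

>>> {"fn": "play_rows", "kwargs": {
  "dp": [
    [0, -0.06, 0],
    [0, -0.12, 0],
    [0, -0.18, 0],
    [0, -0.24, 0],
    [0, -0.3, 0]
  ],
  "rot": [
    [0, 0, 0],
    [0, 0, 0],
    [0, 0, 0],
    [0, 0, 0],
    [0, 0, 0]
  ]
}}

```text
clock: 15.37
eef_pos: [585.4, -41.9, 105.4]
tcp_rot: [-3.142, 0.0, -3.089]
contact_force: [-0.2, 0.5, 0.0]
opening: -0.004
grasp_force: 0.0
```

>>> {"fn": "play_rows", "kwargs": {
  "dp": [
    [0, -0.05, 0],
    [0, -0.1, 0],
    [0, -0.15, 0],
    [0, -0.2, 0],
    [0, -0.2, 0]
  ],
  "rot": [
    [0, 0, 0],
    [0, 0, 0],
    [0, 0, 0],
    [0, 0, 0],
    [0, 0, 0]
  ]
}}

```text
clock: 15.78
eef_pos: [585.7, -48.6, 105.5]
tcp_rot: [3.14, -0.0, -3.089]
contact_force: [-1.2, 8.1, 3.2]
opening: 0.002
grasp_force: 4.3
```

>>> {"fn": "play_rows", "kwargs": {
  "dp": [
    [0, -0.06, -0.02],
    [0, -0.13, -0.05],
    [0, -0.2, -0.08],
    [0, -0.26, -0.11],
    [0, -0.32, -0.14]
  ],
  "rot": [
    [0, 0, 0],
    [0, 0, 0],
    [0, 0, 0],
    [0, 0, 0],
    [0, 0, 0]
  ]
}}

```text
clock: 16.2
eef_pos: [586.4, -61.6, 111.0]
tcp_rot: [3.14, -0.0, -3.089]
contact_force: [-0.5, 5.9, 1.6]
opening: -0.003
grasp_force: 3.1
```

>>> {"fn": "play_rows", "kwargs": {
  "dp": [
    [0, -0.06, -0.02],
    [0, -0.13, -0.05],
    [0, -0.2, -0.07],
    [0, -0.27, -0.09],
    [0, -0.34, -0.11]
  ],
  "rot": [
    [0, 0, 0],
    [0, 0, 0],
    [0, 0, 0],
    [0, 0, 0],
    [0, 0, 0]
  ]
}}

```text
clock: 16.62
eef_pos: [587.2, -75.5, 115.4]
tcp_rot: [3.141, -0.0, -3.089]
contact_force: [-1.0, 4.7, 1.6]
opening: 0.001
grasp_force: 2.4
```

>>> {"fn": "play_rows", "kwargs": {
  "dp": [
    [0, -0.06, -0.01],
    [0, -0.13, -0.02],
    [0, -0.2, -0.03],
    [0, -0.27, -0.04],
    [0, -0.34, -0.05]
  ],
  "rot": [
    [0, 0, 0],
    [0, 0, 0],
    [0, 0, 0],
    [0, 0, 0],
    [0, 0, 0]
  ]
}}

```text
clock: 17.03
eef_pos: [587.9, -90.0, 117.3]
tcp_rot: [-3.141, 0.0, -3.089]
contact_force: [0.4, 2.6, 1.4]
opening: 0.001
grasp_force: 1.7
```

>>> {"fn": "play_rows", "kwargs": {
  "dp": [
    [0, -0.06, 0],
    [0, -0.12, 0],
    [0, -0.18, 0],
    [0, -0.25, 0.01],
    [0, -0.31, 0.01]
  ],
  "rot": [
    [0, 0, 0],
    [0, 0, 0],
    [0, 0, 0],
    [0, 0, 0],
    [0, 0, 0]
  ]
}}

```text
clock: 17.45
eef_pos: [588.6, -102.4, 116.8]
tcp_rot: [-3.141, 0.0, -3.089]
contact_force: [-0.9, 1.4, 1.3]
opening: 0.006
grasp_force: 0.9
```

>>> {"fn": "play_rows", "kwargs": {
  "dp": [
    [0, -0.04, 0.01],
    [0, -0.08, 0.02],
    [0, -0.12, 0.03],
    [0, -0.16, 0.04],
    [0, -0.2, 0.05]
  ],
  "rot": [
    [0, 0, 0],
    [0, 0, 0],
    [0, 0, 0],
    [0, 0, 0],
    [0, 0, 0]
  ]
}}

```text
clock: 17.87
eef_pos: [589.0, -110.2, 114.8]
tcp_rot: [-3.141, 0.0, -3.089]
contact_force: [0.7, 0.9, 0.5]
opening: -0.0
grasp_force: 0.4
```

>>> {"fn": "play_rows", "kwargs": {
  "dp": [
    [0, -0.03, 0.01],
    [0, -0.06, 0.02],
    [0, -0.09, 0.03],
    [0, -0.12, 0.04],
    [0, -0.15, 0.05]
  ],
  "rot": [
    [0, 0, 0],
    [0, 0, 0],
    [0, 0, 0],
    [0, 0, 0],
    [0, 0, 0]
  ]
}}

```text
clock: 18.28
eef_pos: [589.1, -116.1, 112.7]
tcp_rot: [-3.142, -0.0, -3.089]
contact_force: [1.0, -0.3, 0.5]
opening: 0.002
grasp_force: 0.0
```

```bash
python3 go.py 589 -110 114 1.622;  python3 - <<'E'
from rig import optics
from h import *
S=optics.grab_frame("side")
a=cv2.resize(S["color"][170:310,230:370,::-1],None,fx=4,fy=4,interpolation=cv2.INTER_CUBIC)
cv2.imwrite("pics/g5.png",a)
E
```

```text
clock 18.2833 pos [ 589.136 -116.112  112.722] F [ 1.005 -0.289  0.518] q [-0.197  0.45   1.784 -0.     0.908 -1.821]
dp [-0.005  0.153 -0.032] rot [-0.    -0.003  0.017]
```

View pics/g5.png

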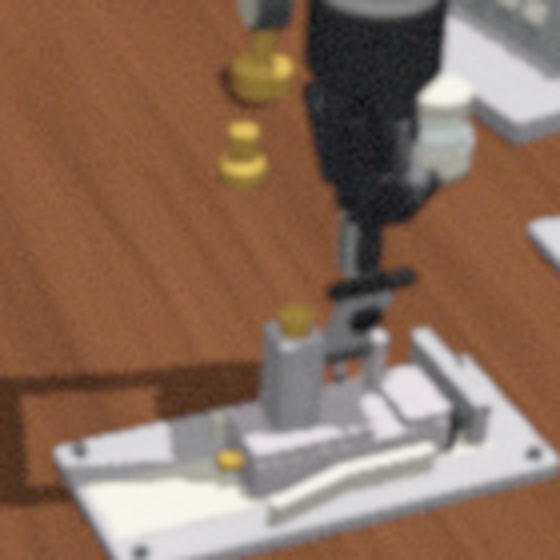

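The bar is at crop (370,283), right by the fingertip, and the flap leans over the channel. It looks close to the snap but not closed, so I'll advance gently and track the bar numerically.

>>> {"fn": "play_rows", "kwargs": {
  "dp": [
    [0, 0, 0],
    [0, 0, 0]
  ],
  "rot": [
    [0, 0, 0],
    [0, 0, 0]
  ]
}}

```text
clock: 18.5
eef_pos: [589.2, -116.0, 112.8]
tcp_rot: [3.142, -0.0, -3.089]
contact_force: [0.4, -0.0, -0.1]
opening: -0.001
grasp_force: 0.0
```

```bash
cat > bar.py <<'E'
from rig import optics,telemetry
from h import *
S=optics.grab_frame("side");O=np.array([542.2,-149.7]);c,s=np.cos(.0512),np.sin(.0512)
g=cv2.cvtColor(S["color"],cv2.COLOR_RGB2GRAY).astype(np.float32)
# mean darkness along the bar (x 26..74 local) for each flap angle
o=[]
for th in np.arange(0,2.25,.07):
    y,z=45-70*np.sin(th-.611),52+70*np.cos(th-.611)
    v=[]
    for x in np.arange(24,77,3):
        p=proj(S,[O[0]+c*x-s*y,O[1]+s*x+c*y,z]).astype(np.float32)
        v.append(cv2.getRectSubPix(g,(1,1),(float(p[0]),float(p[1])))[0,0])
    o.append((float(np.mean(v)),round(th,2),float(np.std(v))))
print(sorted(o)[:6]); print(telemetry.sense()["contact_force"])
E
python3 bar.py
```

```text
[(48.87933349609375, np.float64(1.61), 10.993483543395996), (56.54277420043945, np.float64(1.68), 33.44131851196289), (77.2316665649414, np.float64(0.49), 24.33033561706543), (77.40023803710938, np.float64(0.42), 26.75642204284668), (77.88936614990234, np.float64(0.84), 25.0042724609375), (78.27572631835938, np.float64(0.7), 24.43166160583496)]
[-0.34316029  0.10291985  0.46188523]
```

>>> {"fn": "play_rows", "kwargs": {
  "dp": [
    [0, 0.1, -0.05],
    [0, 0.25, -0.15],
    [0, 0.4, -0.3],
    [0, 0.5, -0.5],
    [0, 0.5, -0.7]
  ],
  "rot": [
    [0, 0, 0],
    [0, 0, 0],
    [0, 0, 0],
    [0, 0, 0],
    [0, 0, 0]
  ]
}}

```text
clock: 18.97
eef_pos: [588.2, -94.9, 141.8]
tcp_rot: [3.141, 0.0, -3.088]
contact_force: [-0.2, -0.4, -0.4]
opening: -0.002
grasp_force: 0.0
```

```bash
python3 bar.py
```

```text
[(53.91950607299805, np.float64(2.24), 18.90169334411621), (80.26382446289062, np.float64(2.17), 23.38290023803711), (94.42369079589844, np.float64(0.7), 1.3596595525741577), (94.50952911376953, np.float64(0.49), 2.042391300201416), (94.60946655273438, np.float64(0.77), 2.138474225997925), (94.61898803710938, np.float64(0.42), 2.301424503326416)]
[ 0.54908169 -0.14013629  1.25436909]
```

>>> {"fn": "play_rows", "kwargs": {
  "dp": [
    [0, 0.2, -0.6],
    [0, 0.4, -1.3],
    [0, 0.6, -2.0],
    [0, 0.8, -2.7],
    [0, 0.8, -3.0]
  ],
  "rot": [
    [0, 0, 0],
    [0, 0, 0],
    [0, 0, 0],
    [0, 0, 0],
    [0, 0, 0]
  ]
}}

```text
clock: 19.43
eef_pos: [588.0, -63.2, 265.3]
tcp_rot: [-3.141, 0.005, -3.088]
contact_force: [0.4, -1.0, 0.3]
opening: 0.002
grasp_force: 0.0
```

>>> {"fn": "play_rows", "kwargs": {
  "dp": [
    [0, 0, 0],
    [0, 0, 0],
    [0, 0, 0],
    [0, 0, 0],
    [0, 0, 0]
  ],
  "rot": [
    [0, 0, 0],
    [0, 0, 0],
    [0, 0, 0],
    [0, 0, 0],
    [0, 0, 0]
  ]
}}

```text
clock: 19.85
eef_pos: [585.8, -64.3, 259.2]
tcp_rot: [3.141, -0.003, -3.089]
contact_force: [-0.4, 0.4, -1.1]
opening: -0.001
grasp_force: 0.0
```

```bash
sed -i 's/np.arange(0,2.25,.07)/np.arange(1.9,2.4,.03)/' bar.py; python3 bar.py;  python3 - <<'E'
from rig import optics
from h import *
S=optics.grab_frame("side");
a=cv2.resize(S["color"][200:310,235:375,::-1],None,fx=5.4,fy=5.4,interpolation=cv2.INTER_CUBIC)
cv2.imwrite("pics/g6.png",a)
E
```

```text
[(53.4083251953125, np.float64(2.23), 20.30998420715332), (57.89949035644531, np.float64(2.26), 15.960164070129395), (60.88101577758789, np.float64(2.2), 23.048782348632812), (74.39224243164062, np.float64(2.29), 11.317449569702148), (79.97229766845703, np.float64(2.17), 22.902793884277344), (98.71507263183594, np.float64(2.32), 9.39637565612793)]
[-0.56735143  0.33050789 -0.21191847]
```

View pics/g6.png

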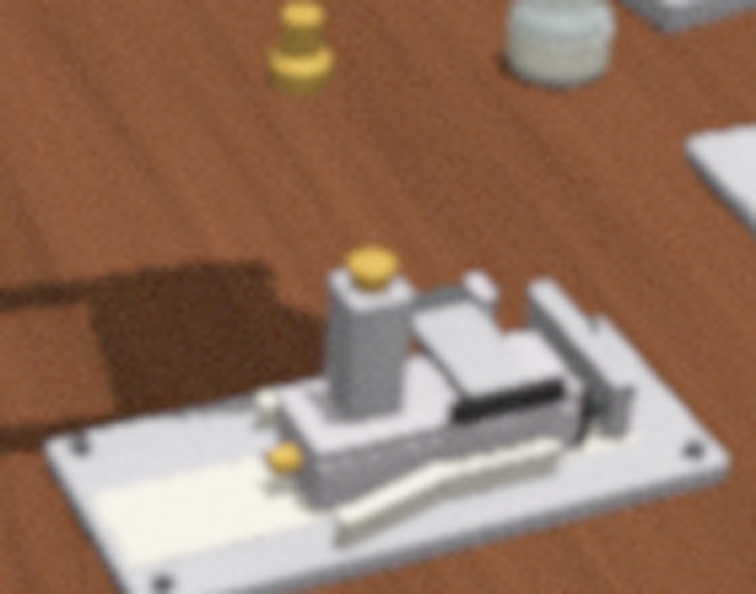

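The flap lies level across the block's groove, with its bar at crop (508,402). The bar measures about 2.2 rad, which means closed. The block is against the stop and the arm is clear.

```bash
python3 -c "
from rig import r
print(r.sign_off())"
```

```text
the job is handed in; nothing more can be done
None
```

The block is against the end stop, and the spring threw the flap down into its groove; the last picture puts it at about 2.2 rad (2.182 is fully closed), and I handed the job in at about 20 s with the arm clear.

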